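# Open the child-resistant cap of the solvent jug

### The job

Open the child-resistant cap of the square solvent jug: push the cap down hard against its spring and, keeping it pushed down, turn it anticlockwise (seen from above) by a quarter turn, then let go so that it springs back up. Leave the similar cap of the round bottle closed.

Things in the scene. Friction and masses are not known exactly. Their poses are not given: they have to be found in the camera images.
- jug: Square jug of white plastic, 110 x 110 mm in plan, 150 mm high to the shoulder, in a 126 mm square steel holder (rim 35 mm) screwed to the bench, so it cannot move. Origin: centre of its underside, on the bench; z up, x and y along its sides. Its cap is on the same vertical axis. A loose tip box, a beaker and a stack of dishes, none higher than 90 mm, stand around.
- jug_cap_top (a point): Centre of the flat top of the jug's upright grey cap, 197 mm above the bench at rest; goes down and turns with the cap; z up. Ribbed round grip part 42 mm in diameter, 28 mm high (grip it at any yaw), on a skirt flange 62 mm in diameter, 7 mm thick. Fingertips may push on the flange's upper face, 28 mm below this point. The jug's shoulder is 13 mm under the resting flange.
- jug_press (a joint): How far the jug's cap is pushed down, m: 0 at rest, 0.009 at its stop. The spring pushes back with 7 N at 0, 12 N at 0.004, 18 N at 0.009. Short of about 0.004 lugs let it turn only 5 to 8 degrees; at 0.006 to 0.009 it turns freely. Keep it down until it has turned well past 55 degrees; released, it springs up by itself.
- jug_cap (a joint): Turn of the jug's cap, rad: 0 closed, growing anticlockwise seen from above, stop at 1.75; starts at 0 to 0.03. A quarter turn (1.57) is the aim. Pushed down, it needs about 0.05 N m; it stays where it is left.
- bottle_cap (a joint): Turn of the round bottle's cap, rad, same sense: 0 closed; leave it alone. The bottle: white, round, 84 mm in diameter, in a round steel holder 98 mm in diameter fixed to the bench, with the same kind of cap, its top 163 mm above the bench, at least 170 mm from the jug's axis.
Things that resemble listed ones, but are neither listed nor needed, are in the scene too. What is shaped like the jug but blue or orange is not meant.

How it is judged (in metres and radians):
On the way, in this order (a step that is already met when the one before it is completed fails the run):
1. the jug's cap is pushed down at least 4 mm before it is turned past 50 degrees (value of joint jug_press above 0.004 m and value of joint jug_cap below 0.87 rad), for 0.1 s.
2. the jug's cap is turned anticlockwise by 66 degrees or more (value of joint jug_cap above 1.15 rad), for 0.1 s.
At the end, for the whole second after the job is handed in: The square jug's cap stands turned anticlockwise by a quarter turn (66 degrees or more; the stop is at 100), sprung back up to within 2 mm, and the round bottle's cap is still closed (turned less than 8 degrees) (value of joint jug_cap above 1.15 rad and value of joint jug_press below 0.002 m and value of joint bottle_cap below 0.15 rad); the robot touches nothing.
It fails at once if the round bottle's cap is turned by more than 8 degrees (value of joint bottle_cap above 0.15 rad).
It also fails if it takes over 34 s, if anything falls off the work surface, if the arm or the gripper's body presses on something with over 40 N, if the wrist force passes 120 N, or if a joint passes its speed limit or range.

### The arm

A 7-joint arm with a two-finger parallel gripper is mounted at the origin on the work surface. World frame = base frame: x ahead of the robot, y to its left, z up, the work surface at z = 0. Lengths are in m, angles in degrees, forces in N, time in s.
With the tool pointing down it reaches from about 0.425 to 0.875 m from the base axis. Payload 4.7 kg.
Tool frame: the origin (TCP) lies midway between the tips of the shut fingers; the grasp point (between the pads) lies 19 mm behind it (env.tcp_to_grasp is the distance from the TCP to the grasp point, in m); z points along the fingers, x is the direction in which the jaws open and shut, and the axes are right-handed (so a half turn about z gives the same grasp; the last joint's range is limited). The gripper opens to 87 mm and grips with 3 to 60 N. Pads are 19 mm wide; open, the fingers measure 117 mm over their backs; the gripper's body (75 mm by 190 mm) begins 51 mm behind the grasp point.
Start: joints at [-66.171, 18.392, -4.016, 83.108, 1.295, 78.541, -3.26], TCP at [0.254, 0.598, 0.223] pointing down, gripper open.
Joint ranges: [-163.93, 163.93], [-17.29, 119.83], [-79.2, 71.16], [3.27, 140.29], [-89.18, 269.18], [5.43, 117.66], [-154.24, 154.24]. Speed limits (degrees/s): [147.25, 147.25, 180, 180, 180, 180, 180].

### API

Orientations are given as [roll, pitch, yaw] about the fixed x, y, z axes, in that order (R = Rz(yaw) Ry(pitch) Rx(roll)).
In Python, from cell import env, viewer gives the robot as it stands.
- The arm moves only by the shell command python3 -m pendant 'ROWS' [OPENING] [FORCE]. ROWS is JSON, a list of rows, each a list of 6 numbers: the shift along the tool's x, y, z each as a share of 0.1 m, from -1 to 1, then the turn, a rotation vector about the tool's x, y, z each as a share of 90 degrees, from -1 to 1. A call has exactly 8 rows; each row is the pose to reach, as a shift and turn from the pose commanded when the call began, along the tool's axes at that moment; what a row does not reach only later rows make up. A row lasts 1/8 s, in which the tool goes at most 62.5 mm and 10.7 degrees, less where a joint would pass 70% of its speed; a pose out of reach is approached as far as the arm can. A call with a number of a shift or a turn outside -1 to 1 is refused whole. A call with a gripper value outside its range is refused whole. OPENING is the finger opening in mm, from 0 to 87, set as the call begins (- or left out, the last holds). The fingers move at their own pace and stop on an object; FORCE is the grip in N (left out, the last holds). Time passes only in rows, so rows that repeat a pose let the fingers close, or fill a call up. It gives the time, the measured TCP pose, the force and the opening at its end, in the units of the state.
- env.get_obs(): the state, without advancing time (a new reading comes with each control period).
- viewer.read_camera(name): name is "side" or "top"; returns a dict with "frame" (400x640x3 uint8, red, green, blue), "fx", "fy", "cx", "cy" (pixels), "k1" (the pictures are not rectified: a ray, as slopes to the right and down, at radius r is drawn at 1 + k1 r^2 times it, then the intrinsics apply), "view" (4x4, takes a point from world to camera coordinates). Camera axes: x right, y down, z forward; pixel columns grow to the right and rows downward; lengths in m; the calibration is good to about 2 mm. A picture is of the moment at which its call begins. There is no depth.
- env.sign_off(): hands the job in, once; it reports no verdict.
The state is a dict: "time_s": time; "qpos": joint angles; "joint_velocities": joint speeds; "effort": joint torques, N m; "tool_pos": TCP position; "tool_rot": TCP orientation; "force": force on the tool from outside, world axes, zero at the start; "wrist_torque": the same for the moment, N m; "grip_width": finger opening in m.
Only numpy, scipy, OpenCV 4.12 (cv2) and the standard library are available. Lean on these libraries where they do the work, as an engineer would, in place of code of your own. Each camera call takes 0.05 s, during which the arm holds its last target.

## Working session

There is one attempt and no reset: what is moved stays moved. The work goes in short steps, Python scripts to look and compute and a shell command to move; the robot and the scene stay as the last step left them, time stands still between calls to the robot, and variables do not carry over. Pictures are saved under pics/ and viewed, and the job is handed in when it is done.

```bash
mkdir -p pics; ls
python3 - <<'E'
from cell import env, viewer
import cv2,json
for n in("top","side"):
    c=viewer.read_camera(n); cv2.imwrite(f"pics/{n}0.png",c["frame"][:,:,::-1])
    print(n,{k:(v.tolist() if hasattr(v,'tolist') else v) for k,v in c.items() if k!="frame"})
o=env.get_obs();print(o["time_s"],o["tool_pos"],o["tool_rot"],o["force"],o["grip_width"])
E
```

```text
pics
top {'fx': 465.93090857545616, 'fy': 465.93090857545616, 'cx': 323.984516720253, 'cy': 194.47033421661385, 'k1': -0.11921481244127466, 'view': [[0.014994341969688966, -0.9998875784113818, 1.5732743177763952e-05, 0.030537551594175767], [-0.9766816835873342, -0.014649715933578278, -0.21419214450599322, 0.46244842011680176], [0.21416829516505667, 0.0031963043798495685, -0.9767915463313577, 1.019445292977855], [0.0, 0.0, 0.0, 1.0]]}
side {'fx': 402.292994148191, 'fy': 402.292994148191, 'cx': 320.00906131654875, 'cy': 203.90588941513062, 'k1': -0.0686709077895093, 'view': [[0.30288358227843915, 0.9530227912796272, -0.003015773162622216, -0.1876215137805998], [0.9044372059223988, -0.28843706868416463, -0.31432053377431596, -0.33663962460673735], [-0.30042449322494413, 0.09247495180033816, -0.9493121231502634, 0.9890579595697774], [0.0, 0.0, 0.0, 1.0]]}
0.1 [0.25404123 0.59778016 0.22156953] [1.79994907e+02 9.72882849e-02 6.69852321e+01] [ 0.37165551 -0.35061883 -0.20152465] 0.08692972404239879
```

View pics/top0.png

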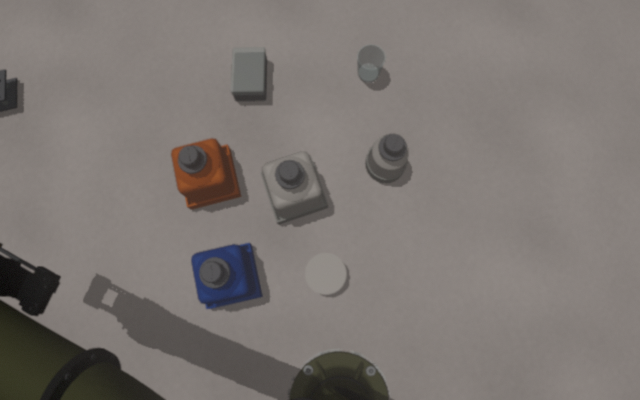

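View pics/side0.png

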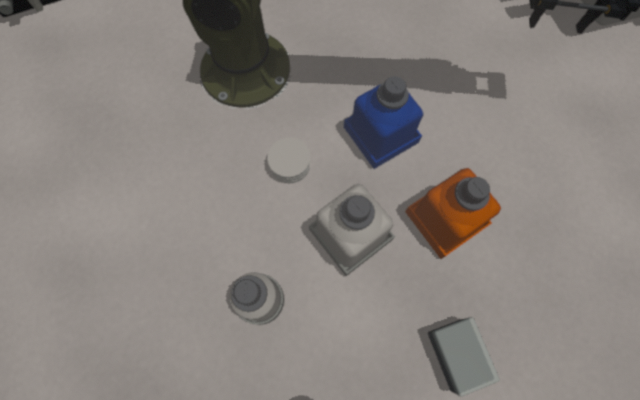

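The white jug's cap is near (291,173) in the top view and (357,209) in the side view. The round bottle's cap is at (393,146) and (247,292). I'll enlarge both to find the centres of the top discs.

```bash
cat > h.py <<'E'
import numpy as np,cv2
from scipy.optimize import least_squares
def ray(c,u,v):
    K=np.array([[c["fx"],0,c["cx"]],[0,c["fy"],c["cy"]],[0,0,1]])
    p=cv2.undistortPoints(np.array([[[u,v]]],float),K,np.array([c["k1"],0,0,0.]))[0,0]
    V=np.array(c["view"]);R=V[:3,:3];return -R.T@V[:3,3],R.T@np.array([p[0],p[1],1])
def onplane(c,u,v,z):
    o,d=ray(c,u,v);return o+d*(z-o[2])/d[2]
def tri(rs):
    A=0;b=0
    for o,d in rs:
        d=d/np.linalg.norm(d);P=np.eye(3)-np.outer(d,d);A=A+P;b=b+P@o
    return np.linalg.solve(A,b)
def proj(c,p):
    V=np.array(c["view"]);q=V[:3,:3]@p+V[:3,3];x,y=q[:2]/q[2];s=1+c["k1"]*(x*x+y*y)
    return c["fx"]*x*s+c["cx"],c["fy"]*y*s+c["cy"]
E
python3 - <<'E'
import cv2,numpy as np
for n,(x,y) in(("top",(291,180)),("side",(357,215))):
    im=cv2.imread(f"pics/{n}0.png")
    cr=im[y-40:y+40,x-40:x+40]
    cr=cv2.resize(cr,None,fx=7,fy=7,interpolation=cv2.INTER_CUBIC)
    cr=cv2.convertScaleAbs(cr,alpha=1.5)
    cv2.imwrite(f"pics/{n}crop.png",cr)
a=cv2.imread("pics/topcrop.png");b=cv2.imread("pics/sidecrop.png")
cv2.imwrite("pics/crops.png",cv2.resize(np.hstack([a,b]),(800,400)))
E
```

```text
(no output)
```

View pics/crops.png

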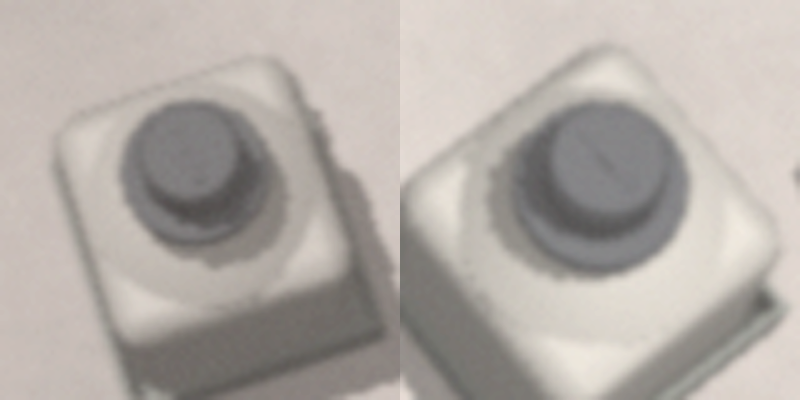

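The left half of the crop shows the jug cap's top disc centred at about (190,152), which is pixel (288.6,169.9) in the full top image. The right half has it at about (611,159), which is pixel (358.8,206.4) in the side image.

Run:
```python
from cell import env, viewer
from h import *
T=viewer.read_camera("top");S=viewer.read_camera("side")
# subpixel: 7x then scale 5/7 => 5 px per px
t=(251+190/5-.5,140+152/5-.5);s=(317+211/5-.5,175+159/5-.5)
print(tri([ray(T,*t),ray(S,*s)]),onplane(T,*t,.197),onplane(S,*s,.197))
p=(onplane(T,*t,.197)+onplane(S,*s,.197))/2
# check rim: overlay
vis=[]
for c,(x,y) in((T,(291,180)),(S,(357,215))):
    im=c["frame"][:,:,::-1].copy();im=cv2.resize(im[y-40:y+40,x-40:x+40],None,fx=5,fy=5)
    for r,dz in((.021,0),(.031,-.028)):
        pts=[proj(c,p+[r*np.cos(a),r*np.sin(a),dz]) for a in np.linspace(0,6.28,60)]
        pts=np.array([((u-x+40.5)*5,(v-y+40.5)*5) for u,v in pts]).round().astype(np.int32)
        cv2.polylines(im,[pts],True,(0,0,255),1)
    vis.append(im)
cv2.imwrite("pics/ov.png",np.hstack(vis));print(p)
for n,u,v,z in(("or",191,157,.2),("blue",213,271,.2),("bot",393,145,.163)):print(n,onplane(T,u,v,z))
o=env.get_obs();print(o["time_s"],o["tool_pos"],o["tool_rot"],o["force"])
```

```text
[0.47993789 0.11066221 0.19484365] [0.47891806 0.10862878 0.197     ] [0.48083047 0.11213026 0.197     ]
[0.47987426 0.11037952 0.197     ]
or [0.50265236 0.30720871 0.2       ]
blue [0.27573408 0.24742191 0.2       ]
bot [ 0.54595599 -0.10655492  0.163     ]
0.2 [0.25412798 0.5979271  0.2218708 ] [1.79994123e+02 6.59667675e-02 6.69810485e+01] [-0.38011722  0.17912674  1.26322946]
```

View pics/ov.png

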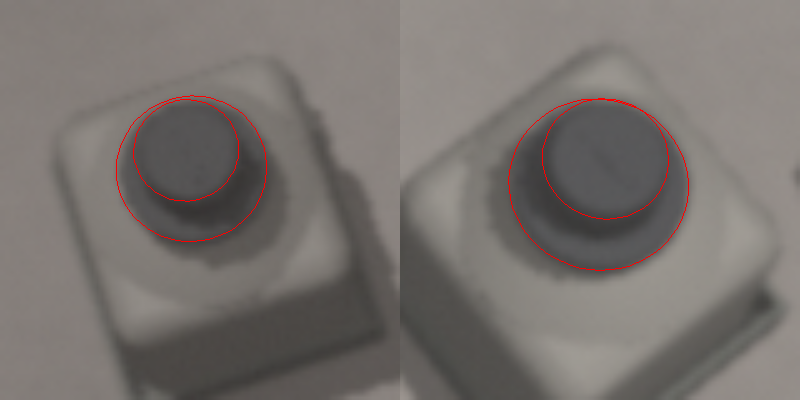

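The overlay circles fit the grip and the flange to within about 1–2 mm, so the cap axis is at (0.480, 0.110). I'll raise the tool and travel there.

```bash
python3 -m pendant '[[-0.05,0.06,-0.1,0,0,0],[-0.2,0.22,-0.25,0,0,0],[-0.35,0.4,-0.4,0,0,0],[-0.5,0.55,-0.5,0,0,0],[-0.65,0.7,-0.5,0,0,0],[-0.78,0.85,-0.5,0,0,0],[-0.85,0.95,-0.5,0,0,0],[-0.9,1,-0.5,0,0,0]]' 87 && python3 -m pendant '[[-0.1,0.12,0,0,0,0],[-0.22,0.25,0,0,0,0],[-0.36,0.4,0,0,0,0],[-0.5,0.55,0,0,0,0],[-0.63,0.7,0,0,0,0],[-0.75,0.83,0,0,0,0],[-0.85,0.94,0,0,0,0],[-0.9,1,0,0,0,0]]'&& python3 -m pendant '[[-0.1,0.12,0,0,0,0],[-0.22,0.25,0,0,0,0],[-0.36,0.4,0,0,0,0],[-0.5,0.55,0,0,0,0],[-0.63,0.7,0,0,0,0],[-0.75,0.83,0,0,0,0],[-0.85,0.94,0,0,0,0],[-0.9,1,0,0,0,0]]'
```

```text
time_s: 1.2
tool_pos: [0.3115, 0.4755, 0.2722]
tool_rot: [-180.0, 0.0, 66.9]
force: [0.2, 0.4, 0.3]
grip_width: 0.0868
time_s: 2.2
tool_pos: [0.3684, 0.3535, 0.2727]
tool_rot: [180.0, -0.0, 66.9]
force: [-0.5, 0.6, 0.8]
grip_width: 0.0867
time_s: 3.2
tool_pos: [0.4252, 0.2314, 0.2726]
tool_rot: [180.0, -0.0, 66.9]
force: [-1.2, 0.5, -0.1]
grip_width: 0.0871
```

```bash
python3 -m pendant '[[-0.1,0.12,0,0,0,0.08],[-0.22,0.25,0,0,0,0.19],[-0.36,0.4,0,0,0,0.3],[-0.5,0.55,0,0,0,0.41],[-0.63,0.7,0,0,0,0.52],[-0.75,0.83,0,0,0,0.63],[-0.85,0.93,0,0,0,0.7],[-0.9,0.98,0,0,0,0.74]]'
python3 - <<'E'
from cell import env, viewer
import cv2,numpy as np
cv2.imwrite("pics/s1.png",viewer.read_camera("side")["frame"][:,:,::-1])
o=env.get_obs();print(o["time_s"],o["tool_pos"],o["tool_rot"],o["force"],o["qpos"])
E
```

```text
time_s: 4.2
tool_pos: [0.48, 0.1106, 0.2725]
tool_rot: [-180.0, -0.0, 0.2]
force: [-0.3, 0.8, -0.5]
grip_width: 0.0869
4.25 [0.4802949  0.10990449 0.27254091] [ 1.79977247e+02 -1.57202460e-02  8.02870094e-02] [ 0.11851611 -0.79302777 -0.60675732] [-35.48004547  -2.71388094  18.8999157  101.01696149   0.91500889
  81.54326444 -16.65398197]
```

View pics/s1.png

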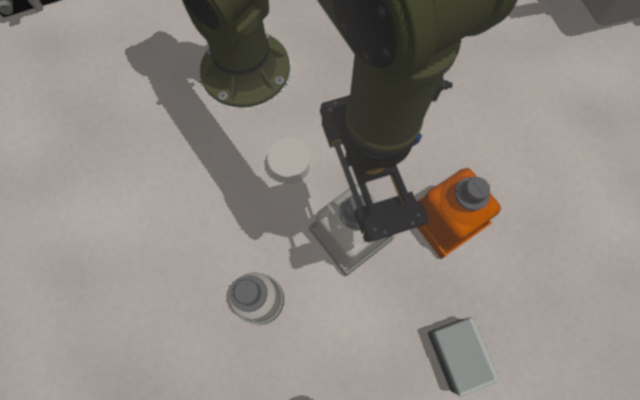

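The gripper is above the jug cap (around (365,205) in the side view) and clear of the orange jug. Next I descend with the fingers straddling the cap, then grip it.

```bash
python3 -m pendant '[[0,0,0.1,0,0,0],[0,0,0.28,0,0,0],[0,0,0.46,0,0,0],[0,0,0.64,0,0,0],[0,0,0.8,0,0,0],[0,0,0.9,0,0,0],[0,0,0.97,0,0,0],[0,0,1,0,0,0]]' && python3 -m pendant '[[0,0,0,0,0,0],[0,0,0,0,0,0],[0,0,0,0,0,0],[0,0,0,0,0,0],[0,0,0,0,0,0],[0,0,0,0,0,0],[0,0,0,0,0,0],[0,0,0,0,0,0]]' 30 30
```

```text
time_s: 5.25
tool_pos: [0.4799, 0.1113, 0.1724]
tool_rot: [-180.0, -0.0, 0.4]
force: [-0.7, -0.2, 0.4]
grip_width: 0.0868
time_s: 6.25
tool_pos: [0.4795, 0.1113, 0.1726]
tool_rot: [-180.0, 0.0, 0.4]
force: [-1.1, -0.5, 1.1]
grip_width: 0.0405
```

The cap is gripped at 40.5 mm opening. Now I press down.

```bash
python3 -m pendant '[[0,0,0.015,0,0,0],[0,0,0.03,0,0,0],[0,0,0.045,0,0,0],[0,0,0.06,0,0,0],[0,0,0.075,0,0,0],[0,0,0.085,0,0,0],[0,0,0.085,0,0,0],[0,0,0.085,0,0,0]]' 30 40
```

```text
time_s: 7.25
tool_pos: [0.4796, 0.1113, 0.1662]
tool_rot: [-180.0, 0.0, 0.4]
force: [-6.5, -1.3, 14.1]
grip_width: 0.0403
```

```bash
python3 -m pendant '[[0,0,0.01,0,0,0],[0,0,0.02,0,0,0],[0,0,0.025,0,0,0],[0,0,0.025,0,0,0],[0,0,0.025,0,0,-0.03],[0,0,0.025,0,0,-0.06],[0,0,0.025,0,0,-0.09],[0,0,0.025,0,0,-0.12]]'
python3 - <<'E'
from cell import env
o=env.get_obs();print(o["wrist_torque"],o["force"])
E
```

```text
time_s: 8.25
tool_pos: [0.4796, 0.1113, 0.1641]
tool_rot: [-179.9, 0.0, 11.3]
force: [-7.5, -1.6, 17.6]
grip_width: 0.0401
[-0.5163913   1.88923597 -0.01645795] [-7.46738227 -1.62621177 17.6488547 ]
```

It's down about 8 mm at 17.6 N and turning freely.

```bash
python3 -m pendant '[[0,0,0,0,0,-0.06],[0,0,0,0,0,-0.12],[0,0,0,0,0,-0.18],[0,0,0,0,0,-0.24],[0,0,0,0,0,-0.3],[0,0,0,0,0,-0.36],[0,0,0,0,0,-0.4],[0,0,0,0,0,-0.42]]'
python3 - <<'E'
from cell import env
o=env.get_obs();print(o["wrist_torque"],o["force"])
E
```

```text
time_s: 9.25
tool_pos: [0.4793, 0.1111, 0.164]
tool_rot: [-179.9, 0.0, 49.0]
force: [-8.6, -2.6, 16.8]
grip_width: 0.0401
[-0.52481596  1.89089625 -0.05200872] [-8.63478018 -2.64033818 16.78342811]
```

```bash
python3 -m pendant '[[0,0,0,0,0,-0.06],[0,0,0,0,0,-0.13],[0,0,0,0,0,-0.2],[0,0,0,0,0,-0.27],[0,0,0,0,0,-0.34],[0,0,0,0,0,-0.41],[0,0,0,0,0,-0.46],[0,0,0,0,0,-0.48]]'
python3 - <<'E'
from cell import env,viewer
import cv2
o=env.get_obs();print(o["wrist_torque"],o["force"],o["qpos"])
for n in("top","side"):cv2.imwrite(f"pics/{n}2.png",viewer.read_camera(n)["frame"][:,:,::-1])
E
```

```text
time_s: 10.25
tool_pos: [0.4791, 0.1108, 0.1639]
tool_rot: [-179.9, -0.0, 92.2]
force: [-9.3, -2.6, 16.3]
grip_width: 0.0398
[-0.60052046  1.98527718 -0.06643037] [-9.30085156 -2.62781024 16.31628272] [-34.09272793   1.03911697  18.28396657 110.11421018  -0.37891279
  68.96973563  76.55864965]
```

```bash
python3 -m pendant '[[0,0,-0.03,0,0,0],[0,0,-0.06,0,0,0],[0,0,-0.09,0,0,0],[0,0,-0.11,0,0,0],[0,0,-0.11,0,0,0],[0,0,-0.11,0,0,0],[0,0,-0.11,0,0,0],[0,0,-0.11,0,0,0]]'; python3 -m pendant '[[0,0,0,0,0,0],[0,0,0,0,0,0],[0,0,0,0,0,0],[0,0,0,0,0,0],[0,0,0,0,0,0],[0,0,0,0,0,0],[0,0,0,0,0,0],[0,0,0,0,0,0]]' 87; python3 -m pendant '[[0,0,-0.1,0,0,0],[0,0,-0.28,0,0,0],[0,0,-0.46,0,0,0],[0,0,-0.64,0,0,0],[0,0,-0.8,0,0,0],[0,0,-0.9,0,0,0],[0,0,-0.97,0,0,0],[0,0,-1,0,0,0]]'
```

```text
time_s: 11.35
tool_pos: [0.4791, 0.1108, 0.1726]
tool_rot: [-179.9, 0.0, 92.2]
force: [-5.9, -2.5, 5.6]
grip_width: 0.0403
time_s: 12.35
tool_pos: [0.4798, 0.1113, 0.1726]
tool_rot: [180.0, -0.0, 92.2]
force: [-0.2, -0.1, 1.0]
grip_width: 0.0867
time_s: 13.35
tool_pos: [0.4797, 0.1112, 0.2727]
tool_rot: [-180.0, 0.0, 92.2]
force: [0.5, 0.0, -0.1]
grip_width: 0.0867
```

```bash
python3 -m pendant '[[0.1,0,0,0,0,0],[0.22,0,0,0,0,0],[0.36,0,0,0,0,0],[0.5,0,0,0,0,0],[0.65,0,0,0,0,0],[0.8,0,0,0,0,0],[0.95,0,0,0,0,0],[1,0,0,0,0,0]]'; python3 -m pendant '[[0.1,0,0,0,0,0],[0.22,0,0,0,0,0],[0.36,0,0,0,0,0],[0.5,0,0,0,0,0],[0.65,0,0,0,0,0],[0.8,0,0,0,0,0],[0.95,0,0,0,0,0],[1,0,0,0,0,0]]'
python3 - <<'E'
from cell import env,viewer
import cv2,numpy as np
v=[]
for n,(x,y) in(("top",(291,180)),("side",(357,215))):
    f=viewer.read_camera(n)["frame"][:,:,::-1]
    for im in(cv2.imread(f"pics/{n}0.png"),f):
        v.append(cv2.convertScaleAbs(cv2.resize(im[y-35:y+25,x-30:x+30],(300,300),interpolation=cv2.INTER_CUBIC),alpha=1.7))
cv2.imwrite("pics/cmp.png",np.vstack([np.hstack(v[:2]),np.hstack(v[2:])]))
cv2.imwrite("pics/s3.png",f)
E
```

```text
time_s: 14.35
tool_pos: [0.4756, 0.2126, 0.2724]
tool_rot: [-180.0, 0.0, 92.3]
force: [-0.3, -0.2, 0.9]
grip_width: 0.0869
time_s: 15.35
tool_pos: [0.4717, 0.3126, 0.2724]
tool_rot: [-180.0, -0.0, 92.3]
force: [0.3, 0.3, -0.4]
grip_width: 0.0873
```

View pics/cmp.png

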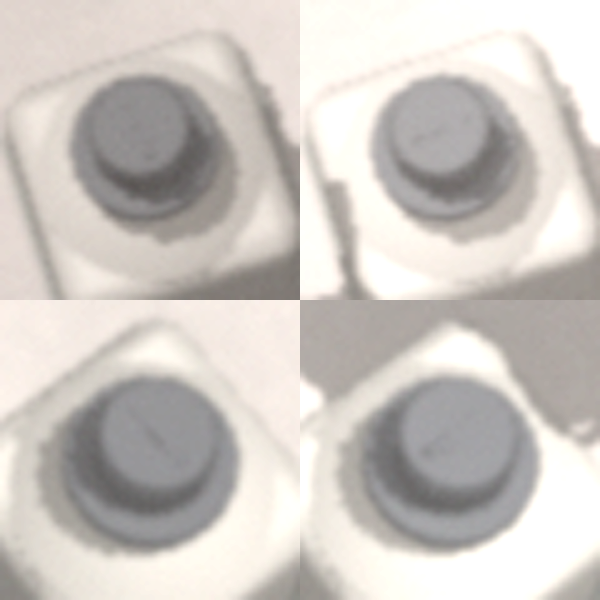

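View pics/s3.png

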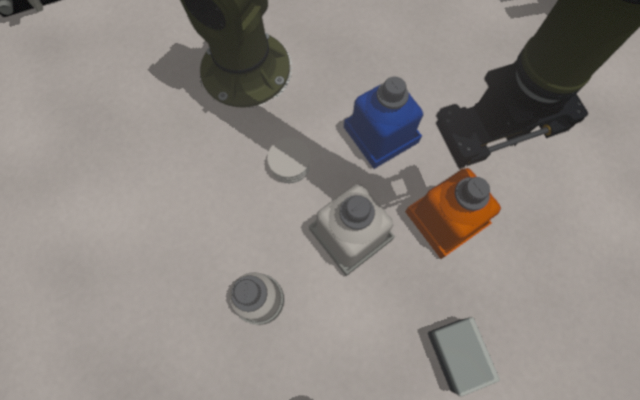

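The comparison picture shows the mark on the cap turned by about 90°: in the side view it ran down-right and now runs up-right. The cap's top disc is back at its original pixel position, so it has sprung up. The bottle at (247,292) looks unchanged, and the gripper is clear of everything.

```bash
python3 -c "
from cell import env
print(env.sign_off())"
```

```text
the job is handed in; nothing more can be done
None
```

The jug's cap is open, and I handed the job in at about 15.5 s of the 34 s allowed; the sign-off gives no verdict. I gripped the cap, pushed it down about 8 mm (17.6 N), turned it about 92° anticlockwise while held down, let it rise, then released it and moved clear.

- **Cap turn:** in the last pictures the mark on the cap top had turned by about a quarter turn. This was judged by eye, and it agrees with the 92° the tool turned. The joint value itself can't be read.
- **Cap height:** the top disc is back at its resting pixel position, so it has sprung up.
- **Bottle:** it looked unchanged and the arm never went near it. I did not measure its cap angle.
- **Clearance:** the force reading was about zero at the end.
- **Disagreements:** the two cameras placed the cap axis about 4 mm apart, so I used the mean. There was also a sideways force of 6–9 N while pressing, which went away on release.

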